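# Run the fingertips along a wheel track to check that every wheel turns

## Task

Check that the wheels of the flow track lying on the bench run freely: stroke the fingertips lightly along the tops of all seven wheels in one pass, starting at the orange entry ramp and finishing at the wheel by the upturned steel stop, so that each wheel is turned in its order. Do not raise the hand away before the last wheel, do not press hard, and leave the track lying where it is and the things around it undisturbed.

Things in the scene. Friction and masses are not known exactly. Their poses are not given: they have to be found in the camera images.
- track: loose flow track, a grey steel channel 380 mm long, 44 wide, walls 28 high, about 0.9 kg, with 7 yellow wheels in a row along its middle. Origin: centre of its underside, on the bench; y axis along it to the upturned steel stop (plate across its end at y = 190 mm, 64 mm high); z up. Orange ramp, 33 mm high, at the other end, y = -191 to -157 mm. It may lie at any yaw
- first_top (a point): topmost point of the first wheel, the one next to the orange ramp (138 mm from the track's centre), 36 mm above the bench; the tops stand 8 mm above the channel's walls
- last_top (a point): topmost point of the last wheel, the one next to the steel stop (138 mm from the track's centre, 52 mm before the stop), 36 mm above the bench. The seven wheels are evenly spaced, 46 mm apart, on the straight line between these two points
- wheel1 (a joint): turn of wheel 1 of 7 counted from the orange ramp, in rad, 0 at the start, growing as its top is stroked towards the stop. 32 mm diameter, 24 mm wide, on a fixed axle across the track, runs freely both ways without end; not sprung, so its top does not give way when pressed; a touch of 1 to 5 N is enough to turn it
- wheel2 (a joint): turn of wheel 2 of 7 counted from the orange ramp, in rad; like wheel 1
- wheel3 (a joint): turn of wheel 3 of 7 counted from the orange ramp, in rad; like wheel 1
- wheel4 (a joint): turn of wheel 4 of 7 counted from the orange ramp, in rad; like wheel 1
- wheel5 (a joint): turn of wheel 5 of 7 counted from the orange ramp, in rad; like wheel 1
- wheel6 (a joint): turn of wheel 6 of 7 counted from the orange ramp, in rad; like wheel 1
- wheel7 (a joint): turn of wheel 7 of 7 counted from the orange ramp, in rad; like wheel 1
- bolt: a bystander: steel machine bolt with square head and nut, lying beside the track, 216 mm long, 26 mm high; origin under its middle
- spare_wheel: a bystander: a loose yellow wheel lying flat, 32 mm diameter, 24 mm high; origin at the centre of its underside
- carton: a bystander: small open cardboard carton of hardware, 70 x 92 x 55 mm, 0.8 kg; origin at the centre of its underside
- cover_disc: a bystander: shallow copper-coloured disc, 100 mm diameter, 13 mm high; origin at the centre of its underside

How it is judged:
By the outcome, as a careful person would: the job done as asked, in the order asked, and still so for the second after the job is handed in, with the robot touching nothing.
It also fails if it takes over 46 s, if anything falls off the work surface, if the arm or the gripper's body presses on something with over 40 N, if the wrist force passes 120 N, or if a joint passes its speed limit or range.

## Robot

A 6-joint arm with a two-finger parallel gripper is mounted at the origin on the work surface. World frame = base frame: x ahead of the robot, y to its left, z up, the work surface at z = 0. Lengths are in mm, angles in rad, forces in N, time in s.
With the tool pointing down it reaches from about 350 to 925 mm from the base axis. Payload 6.4 kg.
Tool frame: the origin (TCP) lies midway between the tips of the shut fingers; the grasp point (between the pads) lies 19 mm behind it; z points along the fingers, y is the line along which they close (so a half turn about z gives the same grasp; the last joint's range is limited). The gripper opens to 94 mm and grips with 3 to 60 N. Pads are 16 mm wide; open, the fingers measure 119 mm over their backs; the gripper's body (75 mm by 177 mm) begins 78 mm behind the grasp point.
Start: joints at [1.154, 0.245, 1.558, -0, 1.339, -0.174], TCP at [156.27, 630.946, 167.455] pointing down, gripper open.
Joint ranges: [-3.13, 3.13], [-1.02, 2.26], [0.13, 2.54], [-0.95, 4.09], [0.21, 2.88], [-2.74, 2.74]. Speed limits (rad/s): [2.57, 2.57, 3.14, 3.14, 3.14, 3.14].

## Interface

Orientations are given as a rotation vector (axis times angle).
In Python, from cell import readout, optics, r gives the robot as it stands.
- The arm moves only by the tool send_rows, never from a script. Its argument "motion" is a list of rows, each a list of 7 numbers: the turn, a rotation vector about the tool's x, y, z in degrees, then the shift along the tool's x, y, z in m, then the gripper's target within -1 to 1 (shut at 1, half-way at 0, fully open at -1). A call has 1 to 5 rows; each row is the pose to reach, as a shift and turn from the pose commanded when the call began, along the tool's axes at that moment; what a row does not reach only later rows make up. A row lasts 1/8 s, in which the tool goes at most 62.5 mm and 10.7 degrees, less where a joint would pass 70% of its speed; a pose out of reach is approached as far as the arm can. A call with a gripper value outside its range is refused whole. The fingers move at their own pace and stop on an object; the grip force is fixed at half the most. Time passes only in rows, so rows that repeat a pose let the fingers close. It gives the time, the measured TCP pose, the force and the opening at its end, in the units of the state.
- readout.get_obs(): the state, without advancing time (a new reading comes with each control period).
- optics.get_image(name): name is "scene" or "top"; returns a dict with "img" (400x640x3 uint8, red, green, blue), "K" (3x3 intrinsics, pixels), "k1" (the pictures are not rectified: a ray, as slopes to the right and down, at radius r is drawn at 1 + k1 r^2 times it, then the intrinsics apply), "xyz" and "rotation" of the camera in the world. Camera axes: x right, y down, z forward; pixel columns grow to the right and rows downward; lengths in mm; the calibration is good to about 2 mm. A picture is of the moment at which its call begins. There is no depth.
- r.close_job(): hands the job in, once; it reports no verdict.
The state is a dict: "time_s": time; "q": joint angles; "qd": joint speeds; "effort": joint torques, N m; "tool_pos": TCP position; "orientation": TCP orientation; "ft_force": force on the tool from outside, world axes, zero at the start; "ft_torque": the same for the moment, N m; "grip_width": finger opening in mm.
Only numpy, scipy, OpenCV 4.12 (cv2) and the standard library are available. Lean on these libraries where they do the work, as an engineer would, in place of code of your own. Each camera call takes 0.05 s, during which the arm holds its last target. There are 200 camera calls.

## Working session

There is one attempt and no reset: what is moved stays moved. The work goes in short steps, Python scripts to look and compute and a tool call to move; the robot and the scene stay as the last step left them, time stands still between calls to the robot, and variables do not carry over. Pictures are saved under pics/ and viewed, on a budget of 10 in all, crops included, one or two more only if the job needs it, and the job is handed in when it is done.

Besides the shell and the picture viewer there is one more tool, called as name(argument=value, ...) on one line, values as JSON. send_rows: Moves the arm, as the interface text tells. Its arguments: {"type":"object","properties":{"motion":{"type":"array","items":{"type":"array","items":{"type":"number"}}}},"required":["motion"]}

```bash
mkdir -p pics; python3 - <<'E'
from cell import readout, optics
import cv2
print(readout.get_obs())
for n in("top","scene"):
    d=optics.get_image(n); cv2.imwrite(f"pics/{n}0.png",d["img"][:,:,::-1]); print(n,d["K"],d["k1"],d["xyz"],d["rotation"])
E
```

```text
{'time_s': 0.0, 'q': array([ 1.15387046e+00,  2.45769564e-01,  1.55898590e+00, -1.49823719e-05,
        1.33872844e+00, -1.74131500e-01]), 'qd': array([ 0.00029834,  0.00034015, -0.00117647,  0.00024102,  0.00026486,
       -0.00051314]), 'effort': array([-8.75617152e-04, -4.15815890e+01, -3.14608383e+01,  6.84828381e-02,
        3.31392162e-02, -1.23022069e-04]), 'tool_pos': array([156.01369704, 630.30903006, 166.38903047]), 'orientation': array([-3.80373877e-01, -3.11793827e+00,  2.84815303e-03]), 'ft_force': array([-0.47036234, -0.02555524,  0.20900179]), 'ft_torque': array([ 0.01330602, -0.05292616,  0.08006465]), 'grip_width': 94.33258341002332}
top [[515.92538582   0.         319.2330747 ]
 [  0.         515.92538582 208.37231509]
 [  0.           0.           1.        ]] -0.12816478349902427 [500.08153399  41.56641817 802.8085837 ] [-2.18212496  2.14144128 -0.10906598]
scene [[366.1494788    0.         313.77951145]
 [  0.         366.1494788  202.95396259]
 [  0.           0.           1.        ]] -0.07885993692309637 [836.52034497 483.78051186 466.14386711] [-0.72556933 -2.54656625  1.24082957]
```

View pics/top0.png

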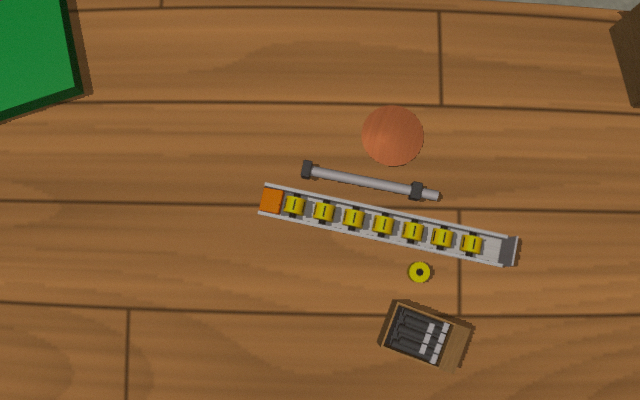

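View pics/scene0.png

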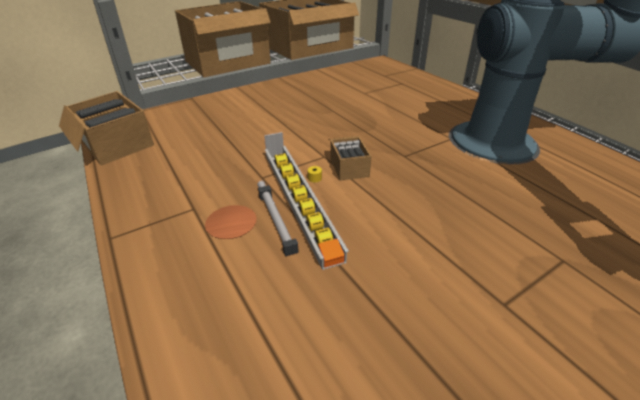

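The top view shows the ramp at (271,200), seven wheels running from (294,205) to (472,244), the stop at (512,250), the bolt above the track and the spare wheel and carton below it. In the scene view the ramp is nearest, at (332,250), and the stop is at (275,145). Next I'll measure the wheels.

```bash
cat > h.py <<'E'
import cv2, numpy as np
from scipy.spatial.transform import Rotation as R
from cell import readout, optics
def ray(d,p):
    K=d["K"]; u=(np.array(p,float)-K[:2,2])/[K[0,0],K[1,1]]
    s=u.copy()
    for _ in range(20): s=u/(1+d["k1"]*(s@s))
    return R.from_rotvec(d["rotation"]).apply([s[0],s[1],1])
def onz(d,p,z):
    v=ray(d,p); c=np.array(d["xyz"]); return c+v*(z-c[2])/v[2]
def blobs(d,lo,hi,amin,k=5):
    m=cv2.inRange(cv2.cvtColor(d["img"],cv2.COLOR_RGB2HSV),lo,hi)
    m=cv2.morphologyEx(m,cv2.MORPH_CLOSE,np.ones((k,k)))
    n,_,s,c=cv2.connectedComponentsWithStats(m)
    return [(c[i],s[i]) for i in range(1,n) if s[i][4]>=amin]
E
python3 - <<'E'
from h import *
for n,z in(("top",32),("scene",30)):
    d=optics.get_image(n)
    print(n)
    for nm,lo,hi in (("yel",(24,150,90),(34,255,255)),("or",(8,220,150),(16,255,255))):
        for c,s in blobs(d,lo,hi,30,3): print(nm,c.round(1),s[2:],onz(d,c,z).round(1))
o=readout.get_obs(); print(R.from_rotvec(o["orientation"]).as_matrix().round(4))
E
```

```text
top
yel [293.5 204.5] [ 22  18 273] [589.2  87.2  32. ]
yel [323.1 210.9] [ 21  19 281] [580.4  42.5  32. ]
yel [352.5 217.3] [ 21  18 277] [571.6  -1.8  32. ]
yel [382.6 224.1] [ 21  19 268] [562.1 -47.   32. ]
yel [412.6 230.5] [ 21  19 281] [553.3 -92.3  32. ]
yel [441.2 236.9] [ 22  19 302] [ 544.3 -135.8   32. ]
yel [471.2 243.3] [ 21  19 279] [ 535.3 -181.6   32. ]
yel [418.8 271.7] [ 22  21 320] [ 491.8 -101.9   32. ]
or [270.7 200. ] [ 24  25 444] [595.5 121.9  32. ]
scene
yel [280.9 157.6] [13  9 80] [ 534.8 -175.7   30. ]
yel [286.4 167.4] [14  9 95] [ 543.7 -132.1   30. ]
yel [314.3 170.5] [12  8 82] [498.6 -88.   30. ]
yel [292.5 178.5] [ 15  10 105] [553.1 -86.8  30. ]
yel [299.2 190.7] [ 16  11 111] [562.3 -41.5  30. ]
yel [306.6 204. ] [ 16  11 120] [571.6   3.6  30. ]
yel [315.1 218.6] [ 17  12 129] [580.1  48.7  30. ]
yel [324.1 234.8] [ 17  12 141] [589.3  93.5  30. ]
[[-9.707e-01  2.405e-01 -4.000e-04]
 [ 2.405e-01  9.707e-01 -1.100e-03]
 [ 2.000e-04 -1.100e-03 -1.000e+00]]
```

send_rows(motion=[[0,0,-0.5,-0.04,-0.03,0.0,1],[0,0,-1.0,-0.08,-0.06,0.0,1],[0,0,-1.5,-0.12,-0.09,0.0,1],[0,0,-2,-0.16,-0.12,0.0,1],[0,0,-2.5,-0.2,-0.15,0.0,1]])

```text
time_s: 0.82
tool_pos: [315.1, 435.9, 167.4]
orientation: [0.312, 3.126, 0.0]
ft_force: [0.8, 0.3, 0.5]
grip_width: 47.3
```

send_rows(motion=[[0,0,0,-0.04,-0.03,0.01,1],[0,0,0,-0.08,-0.06,0.02,1],[0,0,0,-0.12,-0.09,0.03,1],[0,0,0,-0.16,-0.12,0.04,1],[0,0,0,-0.2,-0.15,0.05,1]])

```text
time_s: 1.45
tool_pos: [481.6, 249.3, 117.2]
orientation: [0.312, 3.126, 0.0]
ft_force: [0.5, 0.0, -0.6]
grip_width: 0.7
```

```bash
cat > where.py <<'E'
from h import *
import sys
C=np.array([562.3,-46]); e=np.array([.198,.980]); e/=np.hypot(*e)
n=np.array([-e[1],e[0]])  # tool x
o=readout.get_obs(); M=R.from_rotvec(o["orientation"]).as_matrix(); p=o["tool_pos"]
v=p[:2]-C
print("t",o["time_s"],"pos",p.round(2),"s(track y)",-(v@e).round(2),"lateral(+toolx)",(v@n).round(2),"F",o["ft_force"].round(2),"w",o["grip_width"].round(1))
print(M.round(4).tolist(), "to start, tool axes:",(M.T@(np.r_[C+150*e,55]-p)).round(1))
E
python3 where.py
```

```text
Traceback (most recent call last):
  File "where.py", line 7, in <module>
    print("t",o["time_s"],"pos",p.round(2),"s(track y)",-(v@e).round(2),"lateral(+toolx)",(v@n).round(2),"F",o["ft_force"].round(2),"w",o["grip_width"].round(1))
                                                                                                                                        ^^^^^^^^^^^^^^^^^^^^^
AttributeError: 'float' object has no attribute 'round'
```

```bash
sed -i 's/o\["grip_width"\].round(1)/o["grip_width"]/' where.py; python3 where.py
```

```text
t 1.45 pos [481.57 249.31 117.17] s(track y) -273.47 lateral(+toolx) 137.62 F [ 0.51  0.   -0.65] w 0.7352843024371943
[[-0.9802, 0.1979, 0.0002], [0.1979, 0.9802, 0.0001], [-0.0001, 0.0002, -1.0]] to start, tool axes: [-137.6 -123.5   62.2]
```

send_rows(motion=[[0,0,0,-0.04,-0.035,0.01,1],[0,0,0,-0.08,-0.07,0.025,1],[0,0,0,-0.115,-0.1,0.045,1],[0,0,0,-0.135,-0.12,0.06,1],[0,0,0,-0.135,-0.12,0.06,1]])

```text
time_s: 2.08
tool_pos: [588.8, 104.9, 55.9]
orientation: [-0.316, -3.123, 0.0]
ft_force: [0.4, 0.1, 0.4]
grip_width: 0.3
```

```bash
python3 where.py; python3 - <<'E'
from h import *
for n,(x,y) in (("top",(230,150)),("scene",(270,120))):
    d=optics.get_image(n); cv2.imwrite(f"pics/{n}1.png",cv2.resize(d["img"][y:y+150,x:x+200,::-1],None,fx=4,fy=4,interpolation=2))
E
```

```text
t 2.075 pos [588.85 104.86  55.9 ] s(track y) -153.13 lateral(+toolx) 3.85 F [0.36 0.13 0.43] w 0.3260206661513599
[[-0.9797, 0.2006, -0.0029], [0.2006, 0.9797, 0.0001], [0.0029, -0.0005, -1.0]] to start, tool axes: [-3.9 -3.1  0.9]
```

View pics/scene1.png

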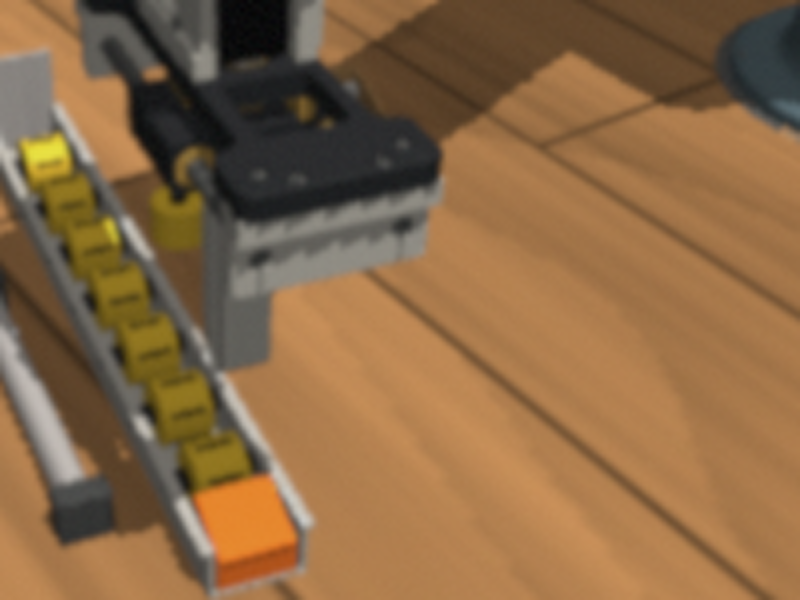

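The scene crop (my 3rd view) puts the fingertip at about (330,211) in full-frame pixels. That looks to the robot's side of the track instead of above wheel 1, so I'll check it against the projection.

```bash
python3 - <<'E'
from h import *
d=optics.get_image("scene")
def proj(d,P):
    c=R.from_rotvec(d["rotation"]).inv().apply(np.array(P)-d["xyz"]); s=c[:2]/c[2]; s=s*(1+d["k1"]*(s@s)); return (s*d["K"][0,0]+d["K"][:2,2]).round(1)
p=readout.get_obs()["tool_pos"]; print(p,proj(d,p),proj(d,[588,90,36]))
t=optics.get_image("top");print(proj(t,p))
for z in(40,56,100): print(z,onz(d,(330,211),z))
for c,s in blobs(t,(24,150,60),(34,255,255),30,3): print(c.round(1))
E
```

```text
[589.09453113 107.10482891  57.93136762] [328.5 227.2] [323.6 230.8]
[278.9 202.3]
40 [552.03711592  55.19488637  40.        ]
56 [562.71832482  71.28656465  56.        ]
100 [592.09164928 115.5386799  100.        ]
[354.  217.7]
[383.8 224.6]
[413.1 231.8]
[443.  237.3]
[471.  243.4]
[418.1 272.2]
```

View pics/top1.png

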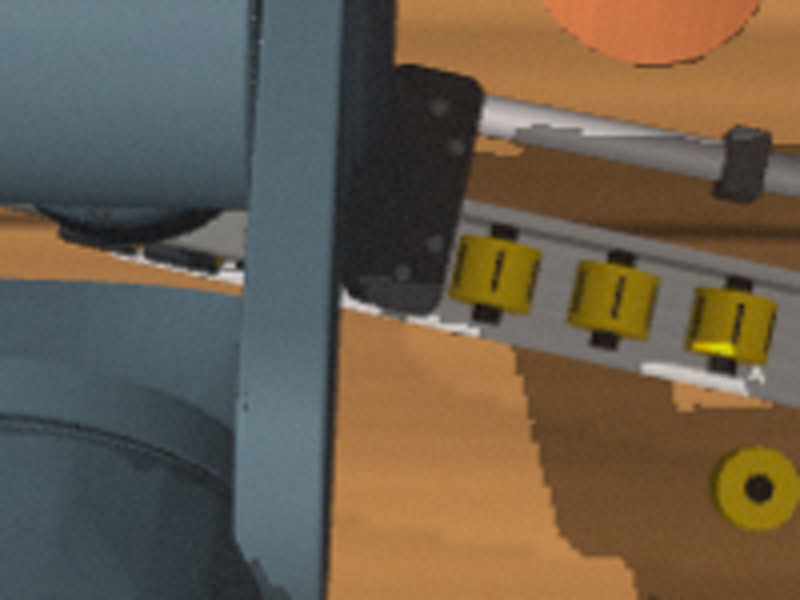

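The tip doesn't match the prediction: observed at (330,211), predicted (328,227). In the top crop the hand sits over wheel 1, as expected. The reading also moved between calls, so I'll look again now that it has settled.

```bash
python3 where.py; python3 - <<'E'
from h import *
x,y=270,120
d=optics.get_image("scene"); cv2.imwrite(f"pics/scene2.png",cv2.resize(d["img"][y:y+150,x:x+200,::-1],None,fx=4,fy=4,interpolation=2))
E
python3 where.py
```

```text
t 2.275 pos [589.15 107.34  58.16] s(track y) -155.62 lateral(+toolx) 4.05 F [ 0.13 -0.96 -0.41] w 0.37124023500260594
[[-0.9805, 0.1967, 0.0008], [0.1967, 0.9805, 0.0002], [-0.0008, 0.0004, -1.0]] to start, tool axes: [-4.  -5.6  3.2]
t 2.325 pos [589.23 107.4   58.27] s(track y) -155.7 lateral(+toolx) 3.98 F [-0.12  0.09  0.05] w 0.07101432706590603
[[-0.9805, 0.1964, 0.0011], [0.1964, 0.9805, 0.0001], [-0.0011, 0.0003, -1.0]] to start, tool axes: [-4.  -5.7  3.3]
```

View pics/scene2.png

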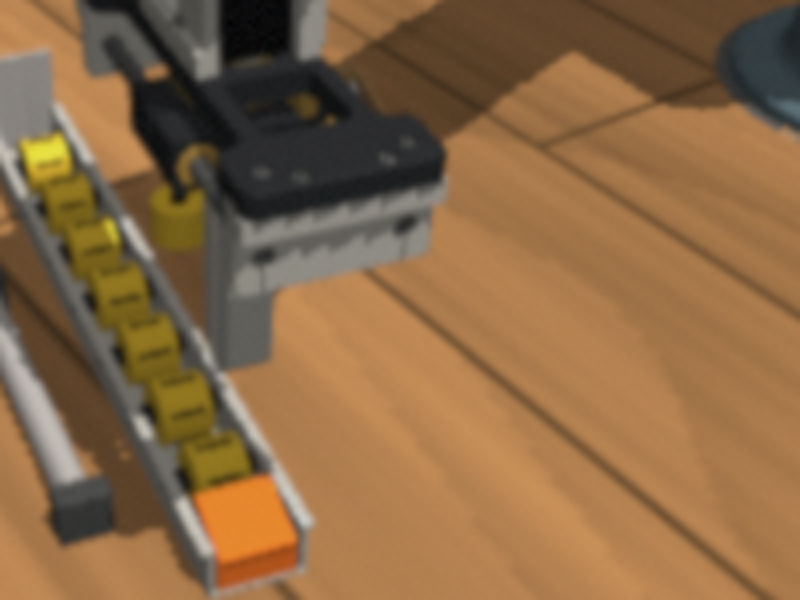

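The finger is in the right column, but if the reported x,y hold, its tip looks about 40 mm higher than the state says. I'll correct sideways, go down cautiously and compare again.

send_rows(motion=[[0,0,0,-0.002,-0.002,0.004,1],[0,0,0,-0.004,-0.005,0.008,1],[0,0,0,-0.004,-0.005,0.012,1],[0,0,0,-0.004,-0.005,0.015,1],[0,0,0,-0.004,-0.005,0.015,1]])

```text
time_s: 2.95
tool_pos: [591.9, 100.6, 42.0]
orientation: [-0.312, -3.125, 0.0]
ft_force: [0.5, 1.2, -0.1]
grip_width: 0.5
```

```bash
python3 - <<'E'
from h import *
x,y=270,120
d=optics.get_image("scene"); d=optics.get_image("scene")
P=readout.get_obs()["tool_pos"]
im=d["img"][y:y+150,x:x+200,::-1].copy()
im=cv2.resize(im,None,fx=4,fy=4,interpolation=2)
def proj(d,P):
    c=R.from_rotvec(d["rotation"]).inv().apply(np.array(P)-d["xyz"]); s=c[:2]/c[2]; s=s*(1+d["k1"]*(s@s)); return (s*d["K"][0,0]+d["K"][:2,2])
for dz in(0,19,40,97): cv2.circle(im,tuple(((proj(d,P+[0,0,dz])-[x,y])*4).astype(int).tolist()),4,(255,0,255),1)
cv2.imwrite("pics/scene3.png",im)
E
python3 where.py
```

```text
t 3.05 pos [592.27 100.64  42.45] s(track y) -149.67 lateral(+toolx) -0.33 F [-0.47 -1.06 -0.06] w 0.4941185742608502
[[-0.9802, 0.1978, 0.0], [0.1978, 0.9802, -0.0], [-0.0, -0.0, -1.0]] to start, tool axes: [  0.3   0.3 -12.5]
```

View pics/scene3.png

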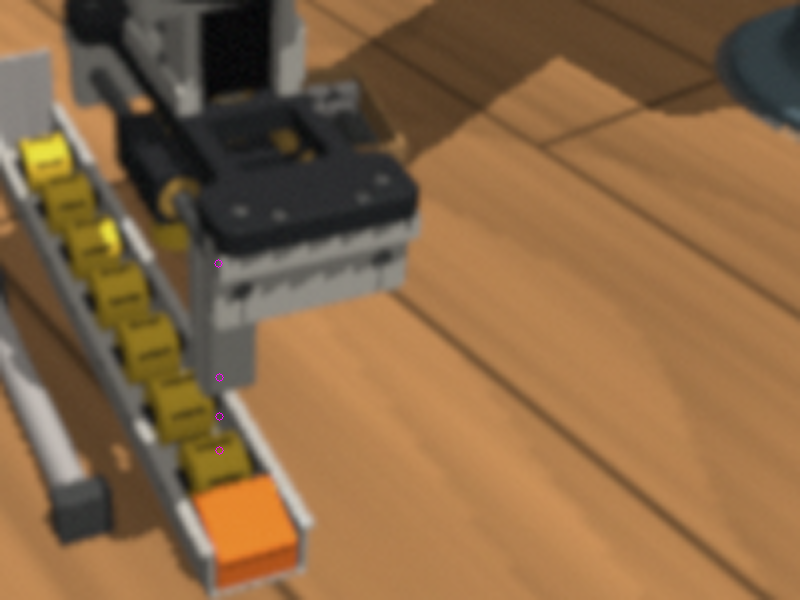

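```bash
python3 - <<'E'
from h import *
from scipy.optimize import least_squares
d=optics.get_image("scene");t=optics.get_image("top")
e=np.array([.198,.98]);T=np.array([589.1,107.2])
def proj(d,P):
    c=R.from_rotvec(d["rotation"]).inv().apply(np.array(P)-d["xyz"]); s=c[:2]/c[2]; s=s*(1+d["k1"]*(s@s)); return (s*d["K"][0,0]+d["K"][:2,2])
def f(v):
    x,y,D,h=v; a=np.r_[np.array([x,y])+D*e,h]; b=np.r_[np.array([x,y])-D*e,h]
    return np.r_[proj(d,a)-[354.5,166],proj(t,b)-[345.5,200]]
s=least_squares(f,[589,107,80,150]);print(s.x.round(1),s.fun.round(2))
for D in(60,70,80,88.5):
    g=least_squares(lambda v:f([v[0],v[1],D,v[2]]),[589,107,150]);print(D,g.x.round(1),g.fun.round(1))
E
```

```text
[590.1 104.1  88.5 229.1] [ 0. -0.  0. -0.]
60 [578.3  83.  199.7] [-12.2  -1.9  -6.9   8.2]
70 [582.3  90.7 210.3] [-8.  -1.4 -4.8  5.5]
80 [586.5  98.1 220.6] [-3.7 -0.7 -2.4  2.6]
88.5 [590.1 104.1 229.1] [ 0.  0.  0. -0.]
```

The two views agree on the hand's x,y: 590,104, and a half-length of 88.5, which matches the stated 177 mm body. So x,y are sound, but the drawn fingers end about 40 mm above the stated TCP. I'll probe down slowly and let the wrist force decide.

send_rows(motion=[[0,0,0,0,-0.001,0.001,1],[0,0,0,0,-0.002,0.002,1],[0,0,0,0,-0.003,0.003,1],[0,0,0,0,-0.003,0.004,1],[0,0,0,0,-0.003,0.0045,1]])

```text
time_s: 3.78
tool_pos: [591.6, 97.7, 37.8]
orientation: [-0.312, -3.126, 0.0]
ft_force: [-0.2, 0.2, 0.0]
grip_width: 0.3
```

send_rows(motion=[[0,0,0,0,0,0.0004,1],[0,0,0,0,0,0.0008,1],[0,0,0,0,0,0.0012,1],[0,0,0,0,0,0.0016,1],[0,0,0,0,0,0.002,1]])

```text
time_s: 4.4
tool_pos: [591.6, 97.7, 35.9]
orientation: [-0.312, -3.126, 0.0]
ft_force: [1.0, -0.3, -0.2]
grip_width: 0.4
```

send_rows(motion=[[0,0,0,0,0,0.0004,1],[0,0,0,0,0,0.0008,1],[0,0,0,0,0,0.0012,1],[0,0,0,0,0,0.0016,1],[0,0,0,0,0,0.002,1]])

```text
time_s: 5.03
tool_pos: [591.6, 97.7, 33.9]
orientation: [-0.312, -3.126, -0.0]
ft_force: [0.1, -0.6, -0.2]
grip_width: 0.5
```

```bash
python3 where.py; python3 - <<'E'
from h import *
x,y=270,120
d=optics.get_image("scene")
im=cv2.resize(d["img"][y:y+150,x:x+200,::-1],None,fx=4,fy=4,interpolation=2)
cv2.imwrite("pics/scene4.png",im)
E
```

```text
t 5.025 pos [591.63  97.68  33.92] s(track y) -146.64 lateral(+toolx) -0.29 F [ 0.11 -0.64 -0.24] w 0.5089362622274182
[[-0.9802, 0.1979, -0.0], [0.1979, 0.9802, 0.0], [0.0, 0.0, -1.0]] to start, tool axes: [  0.3   3.4 -21.1]
```

View pics/scene4.png

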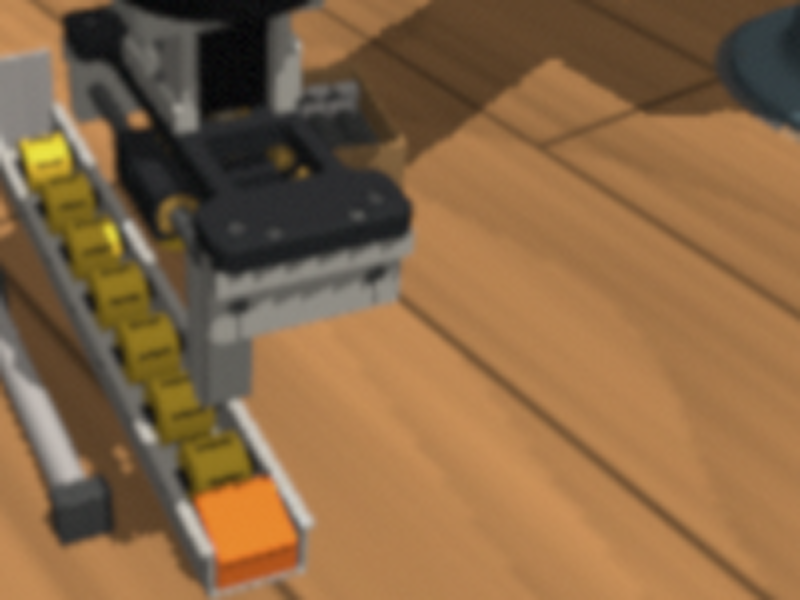

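Confirmed. At a reported z of 33.9 there is no contact, and the tip at (230,400) in the crop is clearly above wheel 1 at (215,455). I'll estimate the true gap.

```bash
python3 - <<'E'
from h import *
d=optics.get_image("scene")
for p in((327.5,219.5),(327.5,221)):
    v=ray(d,p); c=np.array(d["xyz"]); 
    for Q in((594.1,110),(591.6,97.7)):
        k=((np.array(Q)-c[:2])@v[:2])/(v[:2]@v[:2]); print(p,Q,(c+k*v).round(1))
E
```

```text
(327.5, 219.5) (594.1, 110) [593.4 110.5  79.3]
(327.5, 219.5) (591.6, 97.7) [587.  100.7  69.1]
(327.5, 221) (594.1, 110) [593.4 110.5  76.1]
(327.5, 221) (591.6, 97.7) [587.  100.7  65.9]
```

send_rows(motion=[[0,0,0,0,0,0.003,1],[0,0,0,0,0,0.006,1],[0,0,0,0,0,0.009,1],[0,0,0,0,0,0.012,1],[0,0,0,0,0,0.015,1]])

```text
time_s: 5.75
tool_pos: [591.6, 97.7, 18.7]
orientation: [-0.312, -3.126, 0.0]
ft_force: [0.1, -0.2, 0.1]
grip_width: 0.2
```

send_rows(motion=[[0,0,0,0,0,0.002,1],[0,0,0,0,0,0.004,1],[0,0,0,0,0,0.006,1],[0,0,0,0,0,0.008,1],[0,0,0,0,0,0.01,1]])

```text
time_s: 6.38
tool_pos: [591.7, 97.7, 8.8]
orientation: [0.312, 3.126, -0.0]
ft_force: [0.1, 0.1, 0.7]
grip_width: 0.4
```

```bash
python3 where.py; python3 - <<'E'
from h import *
x,y=270,170
d=optics.get_image("scene")
im=cv2.resize(d["img"][y:y+100,x:x+133,::-1],None,fx=6,fy=6,interpolation=2)
cv2.imwrite("pics/scene5.png",im)
E
```

```text
t 6.375 pos [591.65  97.67   8.84] s(track y) -146.64 lateral(+toolx) -0.32 F [0.1  0.13 0.66] w 0.4248195742715632
[[-0.9802, 0.1979, 0.0], [0.1979, 0.9802, -0.0], [-0.0, -0.0, -1.0]] to start, tool axes: [  0.3   3.4 -46.2]
```

View pics/scene5.png

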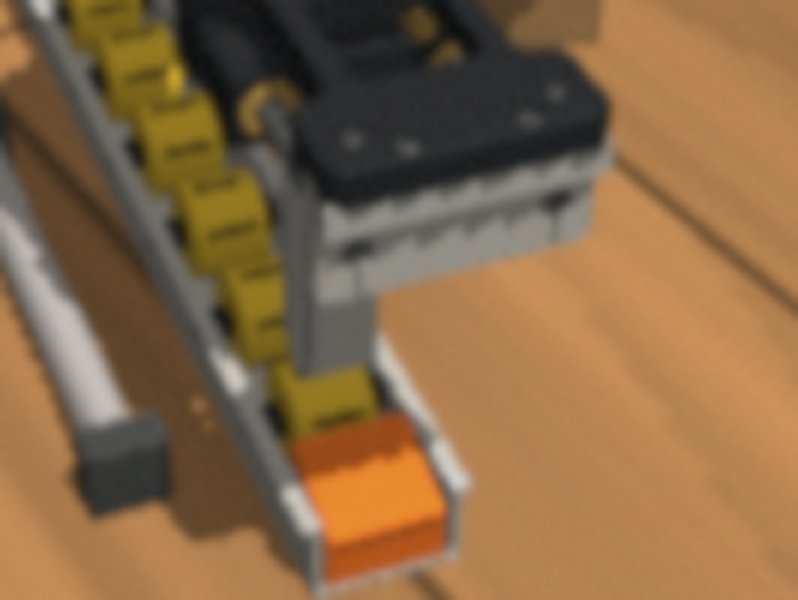

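The tip is at crop (347,370), just above wheel 1 at (325,400), and it's aligned sideways. I'll creep down.

send_rows(motion=[[0,0,0,0,0,0.0007,1],[0,0,0,0,0,0.0014,1],[0,0,0,0,0,0.0021,1],[0,0,0,0,0,0.0028,1],[0,0,0,0,0,0.0035,1]])

```text
time_s: 7.05
tool_pos: [591.7, 97.7, 5.4]
orientation: [0.312, 3.126, -0.0]
ft_force: [0.7, 0.7, -0.6]
grip_width: 0.7
```

send_rows(motion=[[0,0,0,0,0,0.0005,1],[0,0,0,0,0,0.001,1],[0,0,0,0,0,0.0015,1],[0,0,0,0,0,0.002,1]])

```text
time_s: 7.55
tool_pos: [591.6, 97.7, 3.4]
orientation: [-0.312, -3.126, -0.0]
ft_force: [-0.4, 0.6, -0.1]
grip_width: 0.7
```

send_rows(motion=[[0,0,0,0,0,0.0005,1],[0,0,0,0,0,0.001,1],[0,0,0,0,0,0.0015,1],[0,0,0,0,0,0.002,1]])

```text
time_s: 8.05
tool_pos: [591.7, 97.7, 1.5]
orientation: [0.312, 3.126, -0.0]
ft_force: [0.2, -0.5, 0.3]
grip_width: 0.2
```

send_rows(motion=[[0,0,0,0,0,0.0005,1],[0,0,0,0,0,0.001,1],[0,0,0,0,0,0.0015,1],[0,0,0,0,0,0.002,1]])

```text
time_s: 8.55
tool_pos: [591.6, 97.7, -0.6]
orientation: [0.312, 3.126, -0.0]
ft_force: [-0.8, -0.0, -0.3]
grip_width: 0.3
```

send_rows(motion=[[0,0,0,0,0,0.0004,1],[0,0,0,0,0,0.0008,1],[0,0,0,0,0,0.0012,1],[0,0,0,0,0,0.0015,1]])

```text
time_s: 9.05
tool_pos: [591.6, 97.7, -2.1]
orientation: [-0.312, -3.126, 0.0]
ft_force: [0.2, 0.0, -0.3]
grip_width: 0.5
```

send_rows(motion=[[0,0,0,0,0,0.0004,1],[0,0,0,0,0,0.0008,1],[0,0,0,0,0,0.0012,1],[0,0,0,0,0,0.0015,1]])

```text
time_s: 9.55
tool_pos: [591.6, 97.7, -3.6]
orientation: [-0.312, -3.126, 0.0]
ft_force: [0.1, 0.4, 0.1]
grip_width: 0.0
```

```bash
python3 where.py; python3 - <<'E'
from h import *
x,y=270,170
d=optics.get_image("scene")
im=cv2.resize(d["img"][y:y+100,x:x+133,::-1],None,fx=6,fy=6,interpolation=2)
cv2.imwrite("pics/scene6.png",im)
E
```

```text
t 9.55 pos [591.61  97.69  -3.59] s(track y) -146.65 lateral(+toolx) -0.28 F [0.09 0.38 0.07] w 0.04179494067647411
[[-0.9802, 0.1978, -0.0001], [0.1978, 0.9802, -0.0], [0.0001, -0.0001, -1.0]] to start, tool axes: [  0.3   3.3 -58.6]
```

View pics/scene6.png

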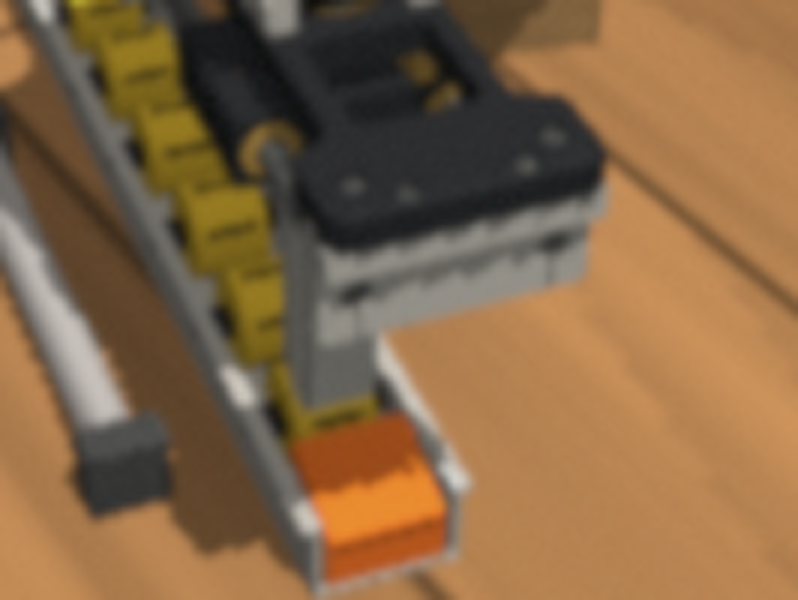

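The tip's lower edge is at row 402, against about 400 predicted for contact. It should touch any moment, so I'll use finer steps.

send_rows(motion=[[0,0,0,0,0,0.0003,1],[0,0,0,0,0,0.0006,1],[0,0,0,0,0,0.0008,1],[0,0,0,0,0,0.0008,1]])

```text
time_s: 10.1
tool_pos: [591.7, 97.8, -4.2]
orientation: [0.312, 3.126, 0.0]
ft_force: [-0.7, 0.2, 0.5]
grip_width: 0.8
```

send_rows(motion=[[0,0,0,0,0,0.0003,1],[0,0,0,0,0,0.0006,1],[0,0,0,0,0,0.0008,1],[0,0,0,0,0,0.0008,1]])

```text
time_s: 10.6
tool_pos: [591.9, 98.1, -4.7]
orientation: [0.312, 3.126, 0.001]
ft_force: [-1.3, 3.8, 5.6]
grip_width: 0.7
```

Contact: Fz 5.6 N with a backward 4 N, so the tip is on the ramp-side flank of wheel 1 rather than its top. I'll ease up about 4 mm, centre over the top and touch again.

send_rows(motion=[[0,0,0,0,0,-0.0015,1],[0,0,0,0,0,-0.003,1],[0,0,0,0,0,-0.004,1],[0,0,0,0,0,-0.004,1]])

```text
time_s: 11.1
tool_pos: [591.5, 97.4, -1.3]
orientation: [-0.312, -3.126, 0.0]
ft_force: [-0.6, -0.3, 0.7]
grip_width: 0.6
```

```bash
python3 where.py
```

```text
t 11.1 pos [591.54  97.44  -1.3 ] s(track y) -146.39 lateral(+toolx) -0.26 F [-0.6  -0.32  0.68] w 0.5768182520829848
[[-0.9802, 0.1979, -0.0002], [0.1979, 0.9802, -0.0003], [0.0001, -0.0003, -1.0]] to start, tool axes: [  0.3   3.6 -56.3]
```

send_rows(motion=[[0,0,0,0,-0.0015,0,1],[0,0,0,0,-0.003,0,1],[0,0,0,0,-0.0045,0,1],[0,0,0,0,-0.006,0,1],[0,0,0,0,-0.006,0,1]])

```text
time_s: 11.72
tool_pos: [590.4, 91.7, -1.1]
orientation: [-0.313, -3.126, -0.0]
ft_force: [0.0, 0.6, 0.0]
grip_width: 0.7
```

send_rows(motion=[[0,0,0,0,0,0.0003,1],[0,0,0,0,0,0.0006,1],[0,0,0,0,0,0.0009,1],[0,0,0,0,0,0.0009,1]])

```text
time_s: 12.22
tool_pos: [590.5, 91.9, -2.0]
orientation: [0.312, 3.126, 0.0]
ft_force: [0.3, -0.9, 0.6]
grip_width: 0.3
```

send_rows(motion=[[0,0,0,0,0,0.0003,1],[0,0,0,0,0,0.0005,1],[0,0,0,0,0,0.0005,1]])

```text
time_s: 12.6
tool_pos: [590.6, 92.0, -2.2]
orientation: [0.312, 3.126, 0.0]
ft_force: [-2.1, 1.2, 4.2]
grip_width: -0.0
```

send_rows(motion=[[0,0,0,0,0,0.0003,1],[0,0,0,0,0,0.0005,1],[0,0,0,0,0,0.0005,1]])

```text
time_s: 12.98
tool_pos: [590.7, 92.2, -2.3]
orientation: [0.312, 3.126, 0.001]
ft_force: [-3.0, 2.4, 7.2]
grip_width: 0.2
```

From the two contacts, the tip acts as a narrow contact near its centre. The wheel tops correspond to a reported z of about -1.5, and stiffness is about 6 N/mm. I'll ease the pressure and begin the stroke over wheel 1.

send_rows(motion=[[0,0,0,0,-0.0006,-0.0006,1],[0,0,0,0,-0.0014,-0.0009,1],[0,0,0,0,-0.0023,-0.0009,1],[0,0,0,0,-0.0032,-0.0009,1]])

```text
time_s: 13.48
tool_pos: [589.9, 88.5, -1.8]
orientation: [0.312, 3.126, -0.0]
ft_force: [-2.2, 1.0, 6.1]
grip_width: 0.8
```

```bash
python3 where.py
```

```text
t 13.475 pos [589.92  88.49  -1.85] s(track y) -137.3 lateral(+toolx) -0.44 F [-2.21  0.99  6.14] w 0.7614167200224339
[[-0.9802, 0.1979, 0.0], [0.1979, 0.9802, -0.0002], [-0.0001, -0.0002, -1.0]] to start, tool axes: [  0.4  12.7 -56.8]
```

send_rows(motion=[[0,0,0,0,-0.002,-0.0003,1],[0,0,0,0,-0.005,-0.0004,1],[0,0,0,0,-0.01,-0.0004,1],[0,0,0,0,-0.0165,-0.0004,1],[0,0,0,0,-0.023,-0.0004,1]])

```text
time_s: 14.1
tool_pos: [584.9, 65.5, -2.1]
orientation: [-0.313, -3.125, 0.0]
ft_force: [-1.3, -0.2, 0.6]
grip_width: 0.6
```

```bash
python3 where.py
```

```text
t 14.1 pos [584.9   65.55  -2.14] s(track y) -113.81 lateral(+toolx) -0.06 F [-1.25 -0.16  0.59] w 0.5707525926238953
[[-0.9802, 0.1981, -0.0005], [0.1981, 0.9802, -0.0], [0.0005, -0.0001, -1.0]] to start, tool axes: [  0.1  36.2 -57.1]
```

send_rows(motion=[[0,0,0,0,-0.006,-0.0001,1],[0,0,0,0,-0.012,-0.0001,1],[0,0,0,0,-0.016,-0.0001,1],[0,0,0,0,-0.019,-0.0001,1],[0,0,0,0,-0.022,-0.0001,1]])

```text
time_s: 14.72
tool_pos: [580.9, 44.4, -1.6]
orientation: [0.312, 3.126, -0.0]
ft_force: [-0.9, 1.1, -0.1]
grip_width: 0.8
```

```bash
python3 where.py
```

```text
t 14.725 pos [580.9   44.43  -1.61] s(track y) -92.32 lateral(+toolx) -0.32 F [-0.87  1.12 -0.12] w 0.8388702204755965
[[-0.9802, 0.1978, 0.0001], [0.1978, 0.9802, -0.0], [-0.0001, 0.0, -1.0]] to start, tool axes: [  0.3  57.7 -56.6]
```

send_rows(motion=[[0,0,0,0,0,0.0001,1],[0,0,0,0,0,0.0002,1]])

```text
time_s: 14.98
tool_pos: [581.0, 44.6, -1.7]
orientation: [0.312, 3.126, 0.0]
ft_force: [-0.2, 0.3, 1.1]
grip_width: 0.5
```

send_rows(motion=[[0,0,0,0,0,0.0003,1],[0,0,0,0,0,0.0005,1]])

```text
time_s: 15.22
tool_pos: [581.1, 44.7, -1.9]
orientation: [0.312, 3.126, 0.0]
ft_force: [-1.4, 1.1, 4.7]
grip_width: 0.4
```

```bash
python3 - <<'E'
from h import *
d=optics.get_image("scene")
a=cv2.resize(d["img"][150:250,270:345,::-1],None,fx=6,fy=6,interpolation=2)
b=cv2.resize(cv2.imread("pics/scene0.png")[150:250,270:325],None,fx=6,fy=6,interpolation=2)
cv2.imwrite("pics/scene7.png",np.hstack([a,b]))
E
```

```text
(no output)
```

View pics/scene7.png

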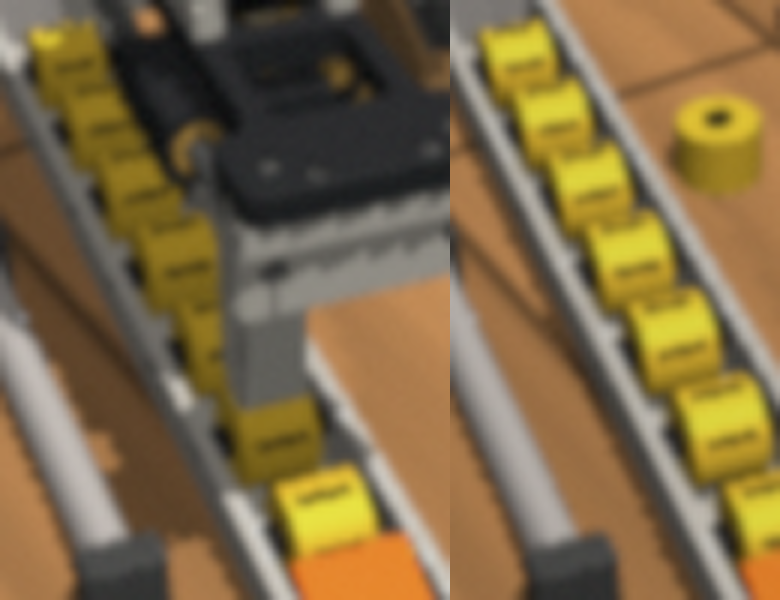

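Wheel 1's dash has moved from row 520 to row 493, so it has turned towards the stop. Wheel 2's dash at (285,440) has not moved, so a level pass only just touched it. I'll follow each wheel's arc instead, which makes the light contact longer.

send_rows(motion=[[0,0,0,0,-0.001,-0.0002,1],[0,0,0,0,-0.003,-0.0001,1],[0,0,0,0,-0.005,0.0003,1],[0,0,0,0,-0.007,0.0009,1],[0,0,0,0,-0.0085,0.0015,1]])

```text
time_s: 15.9
tool_pos: [579.5, 35.5, -2.6]
orientation: [0.312, 3.126, -0.002]
ft_force: [-5.5, -2.5, 11.4]
grip_width: 0.6
```

send_rows(motion=[[0,0,0,0,-0.006,-0.0001,1],[0,0,0,0,-0.013,-0.0002,1],[0,0,0,0,-0.019,-0.0002,1],[0,0,0,0,-0.025,-0.0002,1],[0,0,0,0,-0.03,-0.0002,1]])

```text
time_s: 16.52
tool_pos: [573.2, 6.4, -3.8]
orientation: [-0.313, -3.126, -0.0]
ft_force: [0.4, 1.6, 3.6]
grip_width: 0.6
```

```bash
python3 where.py
```

```text
t 16.525 pos [573.16   6.41  -3.76] s(track y) -53.52 lateral(+toolx) -0.27 F [0.44 1.58 3.59] w 0.5696344678160304
[[-0.9802, 0.1981, -0.0001], [0.1981, 0.9802, 0.0001], [0.0001, 0.0001, -1.0]] to start, tool axes: [  0.3  96.5 -58.8]
```

The force rose to 11 N on the far side, so the tip is long and flat behind its leading edge, and a level stroke already gives a long contact. Back to level strokes at light force.

send_rows(motion=[[0,0,0,0,-0.002,-0.0006,1],[0,0,0,0,-0.004,-0.0011,1],[0,0,0,0,-0.006,-0.0015,1],[0,0,0,0,-0.008,-0.0016,1],[0,0,0,0,-0.01,-0.0016,1]])

```text
time_s: 17.15
tool_pos: [571.4, -3.2, -1.8]
orientation: [0.312, 3.126, -0.0]
ft_force: [-0.8, 0.2, 2.7]
grip_width: 0.2
```

```bash
python3 where.py
```

```text
t 17.15 pos [571.45  -3.17  -1.79] s(track y) -43.79 lateral(+toolx) -0.49 F [-0.82  0.23  2.71] w 0.19284809831541377
[[-0.9803, 0.1977, 0.0002], [0.1977, 0.9803, -0.0002], [-0.0003, -0.0002, -1.0]] to start, tool axes: [  0.4 106.2 -56.8]
```

send_rows(motion=[[0,0,0,0,-0.003,0,1],[0,0,0,0,-0.006,0,1],[0,0,0,0,-0.009,0,1],[0,0,0,0,-0.012,0,1],[0,0,0,0,-0.015,0,1]])

```text
time_s: 17.77
tool_pos: [568.1, -17.9, -2.3]
orientation: [-0.312, -3.126, -0.0]
ft_force: [-0.6, -0.2, -0.4]
grip_width: 0.8
```

send_rows(motion=[[0,0,0,0,-0.003,0,1],[0,0,0,0,-0.006,0,1],[0,0,0,0,-0.009,0,1],[0,0,0,0,-0.012,0,1],[0,0,0,0,-0.015,0,1]])

```text
time_s: 18.4
tool_pos: [565.3, -32.6, -2.0]
orientation: [-0.312, -3.126, 0.0]
ft_force: [-0.2, -0.1, 0.7]
grip_width: 0.4
```

send_rows(motion=[[0,0,0,0,-0.003,0,1],[0,0,0,0,-0.006,0,1],[0,0,0,0,-0.009,0,1],[0,0,0,0,-0.012,0,1],[0,0,0,0,-0.015,0,1]])

```text
time_s: 19.02
tool_pos: [562.5, -47.3, -1.7]
orientation: [0.312, 3.126, -0.0]
ft_force: [-2.1, 0.5, 2.4]
grip_width: 0.5
```

```bash
python3 where.py
```

```text
t 19.025 pos [562.47 -47.26  -1.75] s(track y) 1.2 lateral(+toolx) -0.42 F [-2.14  0.5   2.45] w 0.4855246916938741
[[-0.9803, 0.1978, 0.0], [0.1978, 0.9803, -0.0], [-0.0, -0.0, -1.0]] to start, tool axes: [  0.4 151.2 -56.7]
```

Wheels 3 and 4 were touched at 2.5 N. Continuing level.

send_rows(motion=[[0,0,0,0,-0.003,0.0001,1],[0,0,0,0,-0.006,0.0001,1],[0,0,0,0,-0.009,0.0001,1],[0,0,0,0,-0.012,0.0001,1],[0,0,0,0,-0.015,0.0001,1]])

```text
time_s: 19.65
tool_pos: [559.2, -61.9, -2.4]
orientation: [-0.312, -3.126, -0.0]
ft_force: [-1.3, 0.2, 0.2]
grip_width: 0.6
```

send_rows(motion=[[0,0,0,0,-0.003,0,1],[0,0,0,0,-0.006,0,1],[0,0,0,0,-0.009,0,1],[0,0,0,0,-0.012,0,1],[0,0,0,0,-0.015,0,1]])

```text
time_s: 20.27
tool_pos: [556.5, -76.7, -2.1]
orientation: [0.312, 3.126, -0.0]
ft_force: [-0.1, -0.0, 1.2]
grip_width: 0.7
```

send_rows(motion=[[0,0,0,0,-0.003,0,1],[0,0,0,0,-0.006,0,1],[0,0,0,0,-0.009,0,1],[0,0,0,0,-0.012,0,1],[0,0,0,0,-0.015,0,1]])

```text
time_s: 20.9
tool_pos: [553.6, -91.4, -1.8]
orientation: [-0.312, -3.126, 0.0]
ft_force: [-1.7, 1.0, 3.2]
grip_width: 0.4
```

```bash
python3 where.py; python3 - <<'E'
from h import *
d=optics.get_image("scene")
a=cv2.resize(d["img"][150:250,270:345,::-1],None,fx=6,fy=6,interpolation=2)
b=cv2.resize(cv2.imread("pics/scene0.png")[150:250,270:325],None,fx=6,fy=6,interpolation=2)
cv2.imwrite("pics/scene8.png",np.hstack([a,b]))
E
```

```text
t 20.9 pos [553.57 -91.4   -1.77] s(track y) 46.23 lateral(+toolx) -0.43 F [-1.67  1.01  3.19] w 0.3858092184271793
[[-0.9802, 0.1978, -0.0], [0.1978, 0.9802, -0.0], [0.0, -0.0, -1.0]] to start, tool axes: [  0.4 196.2 -56.8]
```

View pics/scene8.png

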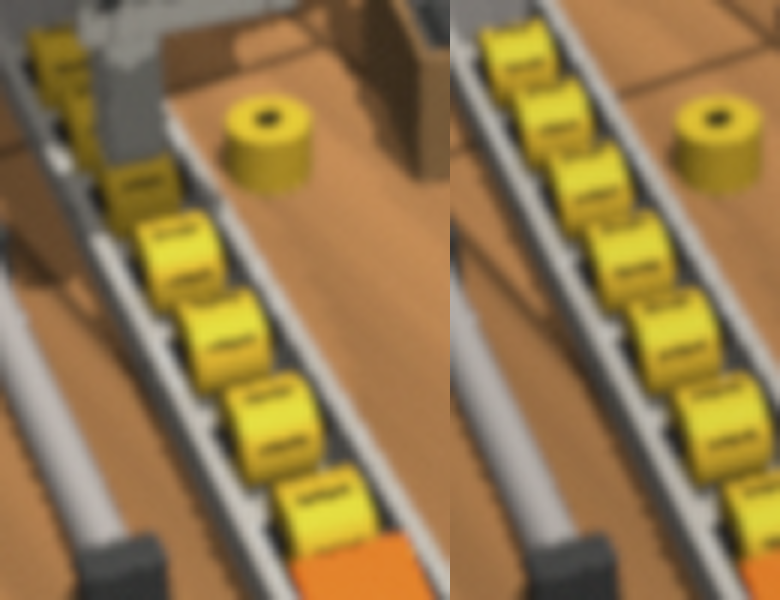

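The track hasn't moved, and the dashes on wheels 1–4 have all shifted from their starting positions (the wheel 3 dash, for example, from 352 to 343). The drawn body bottom is about z 95, which clears the 64 mm stop. On to wheels 6 and 7.

send_rows(motion=[[0,0,0,0,-0.003,0,1],[0,0,0,0,-0.006,0,1],[0,0,0,0,-0.009,0,1],[0,0,0,0,-0.012,0,1],[0,0,0,0,-0.015,0,1]])

```text
time_s: 21.58
tool_pos: [550.3, -106.0, -2.5]
orientation: [-0.312, -3.126, -0.0]
ft_force: [-0.0, 0.1, 0.4]
grip_width: 0.4
```

send_rows(motion=[[0,0,0,0,-0.003,0,1],[0,0,0,0,-0.006,0,1],[0,0,0,0,-0.009,0,1],[0,0,0,0,-0.012,0,1],[0,0,0,0,-0.015,0,1]])

```text
time_s: 22.2
tool_pos: [547.5, -120.8, -2.1]
orientation: [0.312, 3.126, -0.0]
ft_force: [0.5, 0.2, -0.1]
grip_width: 0.4
```

send_rows(motion=[[0,0,0,0,-0.003,0,1],[0,0,0,0,-0.006,0,1],[0,0,0,0,-0.009,0,1],[0,0,0,0,-0.012,0,1],[0,0,0,0,-0.016,0,1]])

```text
time_s: 22.82
tool_pos: [544.4, -136.5, -1.8]
orientation: [-0.312, -3.126, -0.0]
ft_force: [-0.5, 0.8, 3.4]
grip_width: 0.6
```

```bash
python3 where.py
```

```text
t 22.825 pos [ 544.42 -136.49   -1.81] s(track y) 92.23 lateral(+toolx) -0.4 F [-0.47  0.82  3.44] w 0.5646318336892869
[[-0.9803, 0.1977, -0.0001], [0.1977, 0.9803, 0.0001], [0.0001, 0.0001, -1.0]] to start, tool axes: [  0.3 242.2 -56.8]
```

send_rows(motion=[[0,0,0,0,-0.003,0,1],[0,0,0,0,-0.006,0,1],[0,0,0,0,-0.009,0,1],[0,0,0,0,-0.012,0,1],[0,0,0,0,-0.015,0,1]])

```text
time_s: 23.45
tool_pos: [541.3, -151.1, -2.4]
orientation: [-0.312, -3.126, -0.0]
ft_force: [-0.1, 0.7, 0.3]
grip_width: 0.6
```

send_rows(motion=[[0,0,0,0,-0.003,0,1],[0,0,0,0,-0.006,0,1],[0,0,0,0,-0.009,0,1],[0,0,0,0,-0.012,0,1],[0,0,0,0,-0.015,0,1]])

```text
time_s: 24.08
tool_pos: [538.4, -165.9, -2.1]
orientation: [0.312, 3.126, 0.0]
ft_force: [-0.5, -0.9, -0.3]
grip_width: 0.9
```

send_rows(motion=[[0,0,0,0,-0.003,0,1],[0,0,0,0,-0.006,0,1],[0,0,0,0,-0.009,0,1],[0,0,0,0,-0.012,0,1],[0,0,0,0,-0.016,0,1]])

```text
time_s: 24.7
tool_pos: [535.3, -181.6, -1.8]
orientation: [-0.312, -3.126, 0.0]
ft_force: [-2.1, 1.1, 2.7]
grip_width: 0.6
```

```bash
python3 where.py
```

```text
t 24.7 pos [ 535.35 -181.61   -1.78] s(track y) 138.26 lateral(+toolx) -0.44 F [-2.06  1.06  2.66] w 0.5812229042008445
[[-0.9803, 0.1977, -0.0001], [0.1977, 0.9803, 0.0], [0.0001, -0.0, -1.0]] to start, tool axes: [  0.3 288.3 -56.8]
```

send_rows(motion=[[0,0,0,0,-0.003,0,1],[0,0,0,0,-0.006,0,1],[0,0,0,0,-0.009,0,1],[0,0,0,0,-0.012,0,1],[0,0,0,0,-0.014,0,1]])

```text
time_s: 25.32
tool_pos: [532.3, -195.1, -2.4]
orientation: [-0.312, -3.126, -0.0]
ft_force: [0.3, 0.8, 0.8]
grip_width: 0.2
```

```bash
python3 where.py; python3 - <<'E'
from h import *
d=optics.get_image("scene")
a=cv2.resize(d["img"][140:240,270:340,::-1],None,fx=6,fy=6,interpolation=2)
b=cv2.resize(cv2.imread("pics/scene0.png")[140:240,270:330],None,fx=6,fy=6,interpolation=2)
cv2.imwrite("pics/scene9.png",np.hstack([a,b]))
E
```

```text
t 25.325 pos [ 532.34 -195.15   -2.45] s(track y) 152.13 lateral(+toolx) -0.17 F [0.33 0.75 0.79] w 0.247752564995732
[[-0.9802, 0.1979, -0.0003], [0.1979, 0.9802, 0.0003], [0.0003, 0.0002, -1.0]] to start, tool axes: [ 2.000e-01  3.021e+02 -5.740e+01]
```

View pics/scene9.png

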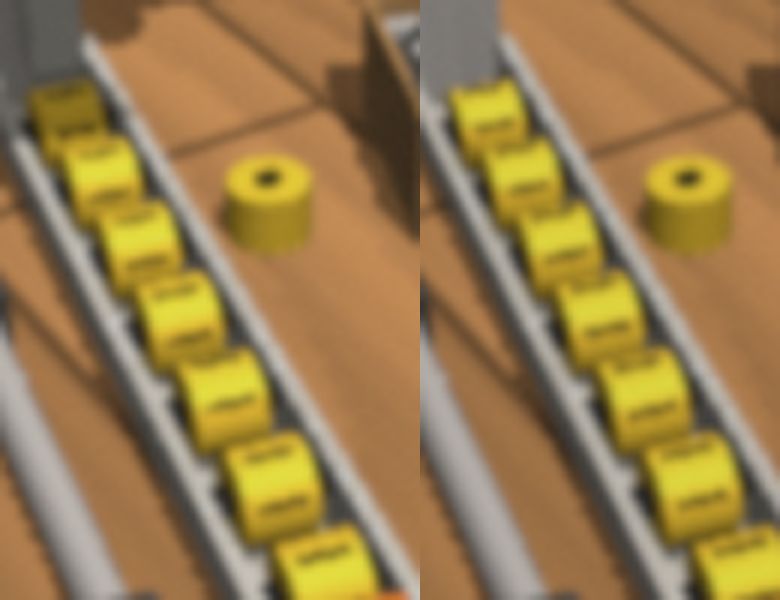

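All seven wheels' dashes differ from the start by the same kind of shift, and the track, spare wheel, carton and bolt are where they were. I'll lift straight up.

send_rows(motion=[[0,0,0,0,0,-0.01,1],[0,0,0,0,0,-0.03,1],[0,0,0,0,0,-0.06,1],[0,0,0,0,0,-0.1,1],[0,0,0,0,0,-0.13,1]])

```text
time_s: 26.0
tool_pos: [533.5, -195.5, 131.6]
orientation: [0.312, 3.123, -0.003]
ft_force: [0.5, -0.6, 0.4]
grip_width: 0.6
```

send_rows(motion=[[0,0,0,0,0,-0.02,1],[0,0,0,0,0,-0.02,1],[0,0,0,0,0,-0.02,1]])

```text
time_s: 26.38
tool_pos: [531.8, -194.6, 146.7]
orientation: [-0.312, -3.124, -0.001]
ft_force: [-0.9, 1.3, -0.2]
grip_width: 0.2
```

```bash
python3 where.py; python3 - <<'E'
from h import *
from cell import r
d=optics.get_image("scene")
for nm,lo,hi in (("yel",(24,150,60),(34,255,255)),("or",(8,220,150),(16,255,255))):
    for c,s in blobs(d,lo,hi,30,3): print(nm,c.round(1),s[2:])
r.close_job()
E
```

```text
t 26.375 pos [ 531.8  -194.64  146.67] s(track y) 151.74 lateral(+toolx) 0.46 F [-0.92  1.33 -0.17] w 0.2487582569287198
[[-0.9802, 0.1978, -0.0018], [0.1978, 0.9802, 0.0011], [0.0019, 0.0007, -1.0]] to start, tool axes: [ -0.7 301.7  91.9]
yel [280.9 157.6] [13  8 80]
yel [286.2 167.6] [14 10 94]
yel [314.3 170.4] [12  8 80]
yel [292.6 178.6] [ 15  10 100]
yel [299.1 190.7] [ 16  10 113]
yel [306.5 203.6] [ 15  11 119]
yel [315.  218.7] [ 17  12 129]
yel [324.  234.7] [ 17  12 147]
the job is handed in; nothing more can be done
```

I stroked the closed fingertips along the wheels from wheel 1, next to the orange ramp, to wheel 7 by the stop, then lifted straight up and handed in at about 26 s. The dashes on all seven wheels moved. That fits about 0.6–0.9 rad of forward turn each, but the dashes repeat around the wheel, so the direction comes from the stroke, not from the pictures.

**Final checks:** in the last scene picture all seven wheels and the spare wheel sit within 0.4 px of where they started. The bolt and carton looked unmoved in the last view. I did not re-measure the cover disc or the ramp.

**What did not go to plan:**
- **Tip height:** the drawn fingertips end about 38 mm above the stated TCP. I found the wheel tops by touch, at a reported z of about -2 mm.
- **Wheel 1:** my first touch landed on its ramp-side flank at up to about 7 N. I eased up 4 mm and touched again before the stroke began.
- **Wheel 2:** the level pass had not turned it when I reached its top. I pressed a little more and followed its curve down, which gave a brief 11 N, more than the light 1–5 N intended.
- **Forces elsewhere:** wheel 1 saw 6–7 N at the start of its stroke. Wheels 3 to 7 read 2.4–3.4 N at their tops, and wheel 3 read about 4 N on its flank at the approach. Force was read only at the end of each move, so short peaks in between are not known.

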